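# Re-index the cooling carousel under its snap-over locking flap

## Robot

A 7-joint arm with a two-finger parallel gripper is mounted at the origin on the work surface. World frame = base frame: x ahead of the robot, y to its left, z up, the work surface at z = 0. Lengths are in m, angles in rad, forces in N, time in s.
With the tool pointing down it reaches from about 0.425 to 0.95 m from the base axis. Payload 4.7 kg.
Tool frame: the origin (TCP) lies at the very end of the fingers, on their centre line; the grasp point (between the pads) lies 19 mm behind it (r.tcp_to_grasp is the z of the grasp point in the tool frame, in m); z points along the fingers, y is the line along which they close (so a half turn about z gives the same grasp; the last joint's range is limited). The gripper opens to 85 mm and grips with 20 to 120 N. Pads are 22 mm wide; open, the fingers measure 114 mm over their backs; the gripper's body (76 mm by 85 mm) begins 54 mm behind the grasp point. The pads swing forward as they close: fully open they stand 13 mm farther back than shut.
Start: joints at [1.247, 0.469, -0.049, 1.532, 0.024, 1.141, -0.082], TCP at [0.196, -0.646, 0.231] pointing down, gripper open.
Joint ranges: [-2.59, 2.59], [-0.33, 1.99], [-1.39, 1.29], [0.1, 2.45], [-1.04, 4.18], [0.21, 1.99], [-2.66, 2.66]. Speed limits (rad/s): [2.57, 2.57, 3.14, 3.14, 3.14, 3.14, 3.14].

## Interface

Orientations are given as a rotation vector (axis times angle).
In Python, from bench import r gives the robot as it stands.
- The arm moves only by the tool carry_out, never from a script. Its arguments are lists of equal length, an entry for each row: "claw": the finger opening in mm, from 0 to 85.4; "translation": the shift along the tool's x, y, z in mm, a list of three; "angular": the turn, a rotation vector about the tool's x, y, z in degrees, a list of three. In form: {"claw": [claw, ...], "translation": [[x, y, z], ...], "angular": [[wx, wy, wz], ...]}. A call has 1 to 5 rows; each row shifts and turns the commanded pose from where the row before left it, along the tool's axes as they then stand; what a row does not reach is not made up. A row lasts 1/12 s, in which the tool goes at most 41.7 mm and 7.16 degrees, less where a joint would pass 70% of its speed; a pose out of reach is approached as far as the arm can. A call with a gripper value outside its range is refused whole. The fingers move at their own pace and stop on an object; the grip force is fixed at half the most. Time passes only in rows, so rows that do not move let the fingers close. It gives the time, the measured TCP pose, the force, the opening and the grip force at its end, in the units of the state.
- r.read_state(): the state, without advancing time (a new reading comes with each control period).
- r.get_image(name): name is "side" or "top"; returns a dict with "color" (400x640x3 uint8, blue, green, red), "z_map" (400x640 float32, m along the optical axis (not along the pixel's ray), 0 where there is no reading), "fx", "fy", "cx", "cy" (pixels), "world_to_cam" (4x4, takes a point from world to camera coordinates). Camera axes: x right, y down, z forward; pixel columns grow to the right and rows downward; lengths in m; the calibration is good to about 2 mm. A picture is of the moment at which its call begins.
- r.sign_off(): hands the job in; it is judged then, once.
The state is a dict: "time_s": time; "qpos": joint angles; "qd": joint speeds; "joint_torque": joint torques, N m; "ee_pos": TCP position; "ee_rot": TCP orientation; "wrist_force": force on the tool from outside, world axes, zero at the start; "ft_torque": the same for the moment, N m; "width": finger opening in m; "grasp_force": force on a finger pad.
Only numpy, scipy, OpenCV 4.12 (cv2) and the standard library are available. Lean on these libraries where they do the work, as an engineer would, in place of code of your own. Each camera call takes 0.05 s, during which the arm holds its last target. There are 200 camera calls.

## Task

Tip the carousel's spring-hinged locking flap up and over so that it snaps back onto its rear stop, then push the carousel round until its tall post stands opposite the steel transfer stand. Then tip the flap forward again and see that its nose drops fully home in the rim's slot, rocking the wheel a little if it does not, so that the carousel is locked with the post facing the stand; leave the jar, the beaker and the scoop alone.

Things in the scene. Friction and masses are not known exactly. Their poses are not given: they have to be found in the camera images.
- carousel: Fixed white base of the sample carousel; origin on the bench under the axle. Its +y points from the axle to the flap's hinge, z up. An aluminium wheel turns on it about z, either way without end stops, with light friction.
- flap_hinge (a point): Middle of the locking flap's hinge pin: 165 mm from the axle along the carousel's +y, 80 mm above the bench. The pin lies level along the carousel's x, on a white pedestal 50 mm wide, 153 to 183 mm from the axle; a small rear stop plate behind it reaches 30 mm above the pin.
- flap_lip (a point): Middle of the free end of the steel locking flap: plate 40 mm wide, 6 mm thick, 95 mm long from the hinge. Locked, it lies level towards the axle, underside 77 mm above the bench; its last 25 mm overhang the platter inside the rim with 42 mm free below, so slanting shut fingers can lift it from the wheel's middle.
- pawl (a joint): Angle of the locking flap, rad: 0 is level, nose fully home in a slot; grows as the lip rises; 2.2 is the rear stop, leaning 0.63 rad beyond upright away from the wheel (lip 221 mm from the axle, 157 mm above the bench). A spring drives it away from 1.1 to the nearer stop; about 5 N at the lip moves it. With the nose on top of a rim block it stays near 0.3.
- post_top (a point): Centre of the top of the tall steel post on the wheel: 18 mm in diameter, from the platter (35 mm) up to 95 mm above the bench, 75 mm from the axle. It is the handle to push.
- stand: Fixed steel transfer stand: round foot, stem and flat round top 50 mm wide, 68 mm high; origin at its foot. It stands beside the wheel, about 175 mm from the axle, within 5 deg of the line from the axle through a place where the post can lock (the slot itself must be found by the nose dropping in). The jar stands at another such place.
- jar: Loose brown glass jar with a white lid, 48 mm wide, 78 mm high, beside the wheel; origin under its centre. Leave alone.
- beaker: Loose white ceramic beaker, 68 mm wide, 85 mm high; origin under its centre. Leave alone.
- scoop: Loose steel lab scoop 170 mm long lying along its own x on the bench. Leave alone.
- wheel_mid (a point): Centre of the wheel at platter height, 35 mm above the bench. Wheel radius 121 mm; hub of 14 mm radius, 47 mm high. Rim: eight blocks (between radius 108 and 121 mm, top 60 mm above the bench) with slots between them every 45 deg, 21 mm wide. At 75 mm radius, at the middle of each block, stand seven white dishes (38 mm wide, top 46 mm above the bench) and one tall post.
- nose (a point): Underside of the square-edged nose, 16 mm wide, below the flap 49 mm from the hinge (spans 42 to 56 mm) and 35 mm below the plate's mid-plane. Locked, it sits in a rim slot, 45 mm above the bench, and the wheel has 1.3 deg play either way; any multiple of 45 deg brings another slot under it. Let down beside the slot it rides on the block until the wheel is nudged along.

How it is judged:
On the way, in this order (a step that is already met when the one before it is completed fails the run):
1. the flap is tipped over and rests at its rear stop (value of joint pawl above 2.1 rad), for 0.2 s.
2. with the flap back, the post is brought opposite the stand (value of joint pawl above 2 rad and horizontal distance between post_top and stand below 0.112 m), for 0.2 s.
At the end, for the whole second after the job is handed in: The flap is home in a slot (joint under 0.08 rad), the post is locked at the place opposite the stand (centres less than 112 mm apart horizontally; 93 to 108 mm at the right place, over 120 mm at the next), and jar, beaker and scoop are within 30 mm of where they began (value of joint pawl below 0.08 rad and horizontal distance between post_top and stand below 0.112 m and distance of each of jar, beaker, scoop from where it was at the start of the episode below 0.03 m); the robot touches nothing.
It fails at once if the jar is displaced or upset (distance of jar from where it was at the start of the episode above 0.04 m or angle between jar's own z axis and vertical above 0.5 rad).
It fails at once if the beaker is displaced or upset (distance of beaker from where it was at the start of the episode above 0.04 m or angle between beaker's own z axis and vertical above 0.5 rad).
It fails at once if the scoop is displaced (distance of scoop from where it was at the start of the episode above 0.04 m).
It also fails if it takes over 72 s, if anything falls off the work surface, if the arm or the gripper's body presses on something with over 40 N, if the wrist force passes 120 N, or if a joint passes its speed limit or range.

## Working session

There is one attempt and no reset: what is moved stays moved. The work goes in short steps, Python scripts to look and compute and a tool call to move; the robot and the scene stay as the last step left them, time stands still between calls to the robot, and variables do not carry over. Pictures are saved under pics/ and viewed, at most 10 in all, crops included, and the job is handed in when it is done.

Besides the shell and the picture viewer there is one more tool, called after "Emit:" in YAML: its name, and indented under it one key for each argument. carry_out: Moves the arm, as the interface text tells. Its arguments: {"type":"object","properties":{"claw":{"type":"array"},"translation":{"type":"array"},"angular":{"type":"array"}},"required":["claw","translation","angular"]}

```bash
mkdir -p pics; ls
python3 - <<'E'
from bench import r
import cv2,numpy as np
for n in("top","side"):
    i=r.get_image(n); cv2.imwrite(f"pics/{n}0.png",i["color"]); np.savez(f"{n}0.npz",**i)
    print(n,i["fx"],i["cx"],i["cy"],np.round(i["world_to_cam"],4).tolist())
print(r.read_state())
E
```

```text
pics
top 491.9702590427632 327.34654055893964 207.40425225384445 [[-0.0089, -0.9996, 0.0254, -0.0201], [-0.9962, 0.0067, -0.0873, 0.5935], [0.0871, -0.0261, -0.9959, 0.88], [0.0, 0.0, 0.0, 1.0]]
side 377.83286793992534 320.18661154210133 206.66635139722777 [[-0.7676, -0.641, 0.0053, 0.4557], [-0.3726, 0.4394, -0.8174, 0.3009], [0.5216, -0.6293, -0.5761, 0.5576], [0.0, 0.0, 0.0, 1.0]]
{'time_s': 0.1, 'qpos': array([ 1.24710887,  0.46936688, -0.04858765,  1.53356756,  0.02413132,
        1.14094713, -0.08229841]), 'qd': array([ 0.00126885, -0.00167941,  0.00076944, -0.00259019,  0.00075672,
       -0.00044549,  0.00182883]), 'joint_torque': array([ 8.67635954e-04, -5.11512494e+01, -4.70017421e-02, -2.38392073e+01,
        1.06975244e-02,  4.32453511e-03, -2.70922834e-05]), 'ee_pos': array([ 0.19596759, -0.64539951,  0.23036514]), 'ee_rot': array([-3.10586983e+00, -4.61188663e-01,  5.29036774e-04]), 'wrist_force': array([0.46802807, 1.11983736, 0.02571934]), 'ft_torque': array([ 0.02447236, -0.00044384, -0.01774968]), 'grasp_force': 0.0, 'width': 0.0850627162829253}
```

View pics/top0.png

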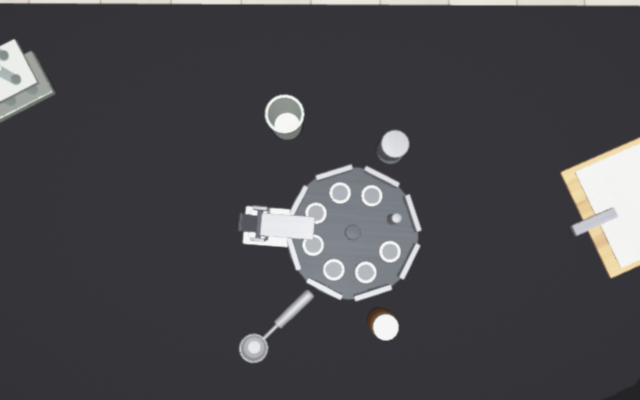

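View pics/side0.png

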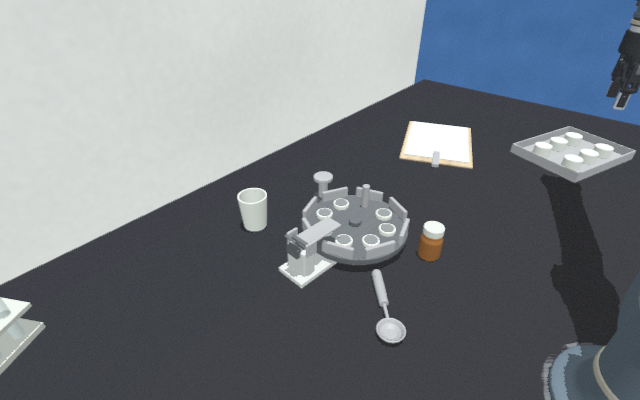

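The top view shows the hub at about (353,232), the post top at (396,218), the stand top at (395,144) and the jar lid at (385,325). The flap runs from about (260,222) to its lip at (314,227), and the beaker is at (285,115). Next I'll turn these into positions.

```bash
cat > h.py <<'E'
import numpy as np,cv2
from scipy.spatial.transform import Rotation as R
def ray(i,u,v,z):
    T=i["world_to_cam"]; c=-T[:3,:3].T@T[:3,3]
    d=T[:3,:3].T@np.array([(u-i["cx"])/i["fx"],(v-i["cy"])/i["fy"],1]); return c+d*(z-c[2])/d[2]
def proj(i,p):
    q=i["world_to_cam"]@np.r_[p,1]; return q[0]/q[2]*i["fx"]+i["cx"],q[1]/q[2]*i["fy"]+i["cy"]
def cloud(i):
    z=i["z_map"]; v,u=np.mgrid[:z.shape[0],:z.shape[1]]
    P=np.stack([(u-i["cx"])/i["fx"]*z,(v-i["cy"])/i["fy"]*z,z],-1); T=i["world_to_cam"]
    return (P-T[:3,3])@T[:3,:3]
E
python3 - <<'E'
from h import *
i=dict(np.load("top0.npz")); P=cloud(i)
# wheel: rim-block tops near z=60
def cen(u,v,rad,zlo,zhi,zp):
    m=np.zeros(P.shape[:2],np.uint8); cv2.circle(m,(u,v),rad,1,-1)
    m=(m>0)&(P[...,2]>zlo)&(P[...,2]<zhi)&(i["z_map"]>0)
    ys,xs=np.nonzero(m); (c,rr)=cv2.minEnclosingCircle(np.c_[xs,ys].astype(np.float32))
    return m.sum(),np.round(ray(i,xs.mean(),ys.mean(),zp),4),np.round(ray(i,*c,zp),4),round(rr*0.8/492,4),np.round(P[m][:,2].mean(),4)
for n,a in dict(hub=(353,232,14,.041,.055,.047),post=(396,218,12,.085,.105,.095),stand=(395,144,22,.058,.08,.068),jar=(385,326,20,.07,.09,.078),beaker=(285,115,30,.07,.1,.085)).items(): print(n,*cen(*a))
m=(P[...,2]>.05)&(P[...,2]<.068); m[:160]=0;m[305:]=0;m[:,:285]=0;m[:,425:]=0; m[:195,380:]&=1
ys,xs=np.nonzero(m); Q=np.array([ray(i,x,y,.06) for x,y in zip(xs,ys)])
c0=cen(353,232,14,.041,.055,.047)[1]
d=np.hypot(*(Q-c0)[:,:2].T); k=(d>.1)&(d<.13); Q=Q[k]
A=np.c_[2*Q[:,:2],np.ones(len(Q))]; s=np.linalg.lstsq(A,(Q[:,:2]**2).sum(1),rcond=None)[0]
print("rim",s[:2],np.sqrt(s[2]+s[0]**2+s[1]**2),len(Q))
m=(P[...,2]>.074)&(P[...,2]<.1); m[:195]=0;m[260:]=0;m[:,:235]=0;m[:,320:]=0
ys,xs=np.nonzero(m);print("flap box",cv2.minAreaRect(np.c_[xs,ys].astype(np.float32)))
for u,v in((260,215),(314,217),(314,239),(262,237),(290,226),(250,222)): print(u,v,np.round(ray(i,u,v,.083),4),np.round(P[v,u],4))
E
```

```text
hub 185 [ 0.5468 -0.0691  0.047 ] [ 0.5469 -0.069   0.047 ] 0.0124 0.0458
post 93 [ 0.5687 -0.1398  0.095 ] [ 0.5684 -0.1399  0.095 ] 0.0088 0.0928
stand 608 [ 0.7026 -0.1446  0.068 ] [ 0.7025 -0.1446  0.068 ] 0.0227 0.0666
jar 514 [ 0.384  -0.1203  0.078 ] [ 0.384  -0.1205  0.078 ] 0.021 0.0767
beaker 397 [0.7562 0.0508 0.085 ] [0.7522 0.0507 0.085 ] 0.0317 0.081Traceback (most recent call last):
  File "<stdin>", line 10, in <module>
numpy._core._exceptions._UFuncOutputCastingError: Cannot cast ufunc 'bitwise_and' output from dtype('int64') to dtype('bool') with casting rule 'same_kind'
```

Run:
```python
import cv2
a=cv2.imread("pics/top0.png")[150:320,220:440]; b=cv2.imread("pics/side0.png")[160:290,260:450]
cv2.imwrite("pics/c0.png",cv2.resize(a,None,fx=3.5,fy=3.5,interpolation=2))
```

```text
(no output)
```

View pics/c0.png

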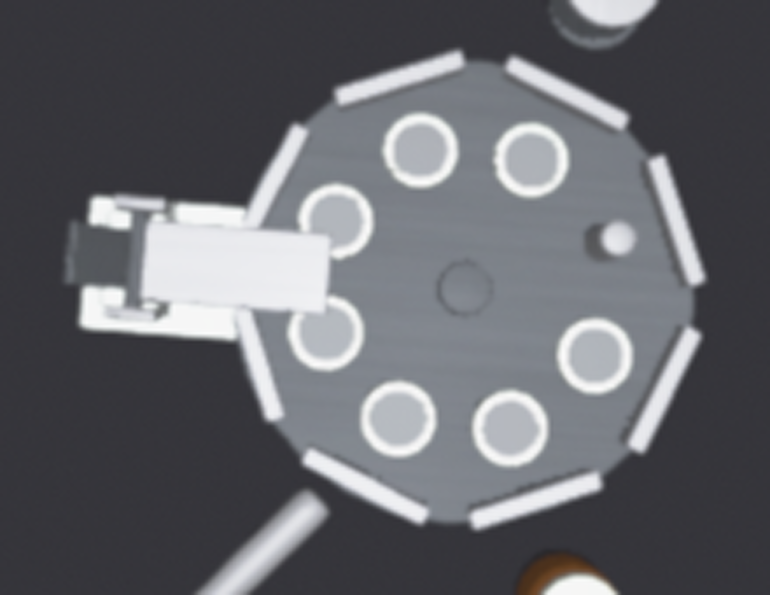

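The crop shows the flap level, with its lip mid at top-image pixel (313.7,228). The post is at (396.5,218) and there's no dish under the flap lip itself. The hub, post (74 mm from the axle) and stand (173 mm) agree with the given sizes, and the post must turn about +45° to face the stand. Next: the flap direction and the first moves.

```bash
cat > plan.py <<'E'
from h import *
from bench import r
AX=np.array([.5468,-.069]); 
def orient(alpha,phi):   # fingers along horizontal heading alpha, phi below level; tool y level
    a,p=np.radians([alpha,phi]); z=np.array([np.cos(a)*np.cos(p),np.sin(a)*np.cos(p),-np.sin(p)])
    y=np.array([np.sin(a),-np.cos(a),0]); return R.from_matrix(np.c_[np.cross(y,z),y,z])
def rows(wps,n,start=None):
    """wps: list of (pos, Rot), n: rows for each; prints tool-frame increments (mm, deg)"""
    s=r.read_state(); p,q=start or (s["ee_pos"],R.from_rotvec(s["ee_rot"]))
    for (P,Q),k in zip(wps,n):
        P=np.array(P)
        for j in range(k):
            f=1/(k-j); t=q.inv().apply((P-p)*f)*1000; w=(q.inv()*Q).as_rotvec(degrees=True)*f
            t=np.round(t,1); w=np.round(w,2); print(t.tolist(),w.tolist())
            p=p+q.apply(t/1000); q=q*R.from_rotvec(w,degrees=True)
        print("--",np.round(p,4))
    return p,q
E
python3 - <<'E'
from plan import *
i=dict(np.load("top0.npz"))
lip=ray(i,313.7,228,.083); hb=ray(i,220+145/3.5,150+260/3.5,.083)
for n,p in(("lip",lip),("back",hb)): d=p[:2]-AX; print(n,np.round(p,4),np.hypot(*d),np.degrees(np.arctan2(d[1],d[0])))
d=lip-hb; print("dir",np.degrees(np.arctan2(-d[1],-d[0])))
A=85; u=np.array([np.cos(np.radians(A)),np.sin(np.radians(A))])
P=np.r_[AX+u*.045,.20]
rows([(P,orient(A,45))],[20])
E
```

```text
lip [5.53e-01 5.00e-04 8.30e-02] 0.06975966569829696 84.9266310225175
back [0.56   0.0901 0.083 ] 0.15960818450023095 85.24319677963243
dir 85.48897725738463
[26.0, -24.6, 1.6] [1.33, 1.97, -3.22]
[27.3, -23.0, 3.0] [1.33, 1.97, -3.22]
[28.4, -21.4, 4.5] [1.33, 1.97, -3.22]
[29.3, -19.6, 6.0] [1.33, 1.97, -3.22]
[30.2, -17.8, 7.4] [1.33, 1.97, -3.22]
[30.8, -15.9, 8.9] [1.33, 1.97, -3.22]
[31.3, -13.9, 10.3] [1.33, 1.97, -3.22]
[31.7, -11.9, 11.7] [1.33, 1.97, -3.22]
[31.9, -9.8, 13.0] [1.33, 1.97, -3.22]
[31.9, -7.7, 14.3] [1.33, 1.97, -3.22]
[31.8, -5.6, 15.5] [1.33, 1.97, -3.22]
[31.5, -3.4, 16.7] [1.33, 1.97, -3.22]
[31.0, -1.3, 17.9] [1.33, 1.97, -3.22]
[30.4, 0.9, 18.9] [1.33, 1.97, -3.23]
[29.6, 3.0, 19.9] [1.33, 1.97, -3.22]
[28.6, 5.2, 20.8] [1.33, 1.97, -3.23]
[27.6, 7.2, 21.7] [1.33, 1.97, -3.22]
[26.3, 9.3, 22.4] [1.33, 1.97, -3.23]
[25.0, 11.2, 23.0] [1.33, 1.97, -3.22]
[23.5, 13.1, 23.6] [1.32, 1.98, -3.23]
-- [ 0.5507 -0.0241  0.2   ]
```

The lip measures 69.8 mm from the axle (70 expected) and the flap heading is 85°. I'll move above the wheel now, tilting 45° and closing the fingers.

Emit:
carry_out:
  claw: [0, 0, 0, 0, 0]
  translation:
    - [26, -25, 2]
    - [27, -23, 3]
    - [28, -21, 4]
    - [29, -20, 6]
    - [30, -18, 7]
  angular:
    - [1.3, 2, -3.2]
    - [1.3, 2, -3.2]
    - [1.3, 2, -3.2]
    - [1.3, 2, -3.2]
    - [1.3, 2, -3.2]

```text
time_s: 0.52
ee_pos: [0.284, -0.4889, 0.2236]
ee_rot: [-2.869, -0.852, -0.235]
wrist_force: [0.7, 0.3, -0.4]
width: 0.0254
grasp_force: 0.0
```

Emit:
carry_out:
  claw: [0, 0, 0, 0, 0]
  translation:
    - [31, -16, 9]
    - [31, -14, 10]
    - [32, -12, 12]
    - [32, -10, 13]
    - [32, -8, 14]
  angular:
    - [1.3, 2, -3.2]
    - [1.3, 2, -3.2]
    - [1.3, 2, -3.2]
    - [1.3, 2, -3.2]
    - [1.3, 2, -3.2]

```text
time_s: 0.93
ee_pos: [0.3729, -0.3332, 0.2164]
ee_rot: [-2.574, -1.186, -0.444]
wrist_force: [0.5, 0.3, 0.1]
width: -0.0004
grasp_force: 0.0
```

Emit:
carry_out:
  claw: [0, 0, 0, 0, 0]
  translation:
    - [32, -6, 15]
    - [31, -3, 17]
    - [31, -1, 18]
    - [30, 1, 19]
    - [30, 3, 20]
  angular:
    - [1.3, 2, -3.2]
    - [1.3, 2, -3.2]
    - [1.3, 2, -3.2]
    - [1.3, 2, -3.2]
    - [1.3, 2, -3.2]

```text
time_s: 1.35
ee_pos: [0.4626, -0.1791, 0.2091]
ee_rot: [-2.232, -1.465, -0.626]
wrist_force: [1.4, 0.7, -0.0]
width: 0.0
grasp_force: 0.0
```

Run:
```python
from plan import *
A=85; u=np.array([np.cos(np.radians(A)),np.sin(np.radians(A))]); O=orient(A,45)
W=lambda rr,z:(np.r_[AX+u*rr,z],O)
w=[W(.045,.2),W(.047,.11),W(.047,.060),W(.072,.060)]; n=[5,3,2,2]
for t in np.radians(np.arange(0,86,8.5)):
    w.append(W(.165-.085*np.cos(t)-.003*np.sin(t)-.0078,.080+.085*np.sin(t)-.003*np.cos(t)-.0078)); n.append(1)
rows(w,n)
```

```text
[28.3, 4.9, 21.2] [1.46, 1.94, -3.21]
[27.2, 7.0, 22.0] [1.46, 1.95, -3.21]
[26.1, 9.0, 22.7] [1.46, 1.94, -3.2]
[24.7, 11.0, 23.3] [1.46, 1.95, -3.21]
[23.2, 13.0, 23.8] [1.46, 1.94, -3.2]
-- [ 0.5507 -0.0242  0.2   ]
[-20.7, -0.0, 21.7] [-0.0, 0.0, -0.0]
[-20.8, -0.0, 21.7] [-0.0, 0.0, -0.0]
[-20.7, -0.0, 21.6] [-0.0, 0.0, -0.0]
-- [ 0.5509 -0.0222  0.11  ]
[-17.7, -0.0, 17.7] [-0.0, 0.0, -0.0]
[-17.7, -0.0, 17.7] [-0.0, 0.0, -0.0]
-- [ 0.5509 -0.0222  0.06  ]
[8.9, -0.0, 8.8] [-0.0, 0.0, -0.0]
[8.8, -0.0, 8.9] [-0.0, 0.0, -0.0]
-- [0.5531 0.0027 0.06  ]
[6.7, -0.0, -6.4] [-0.0, 0.0, -0.0]
-- [0.5531 0.003  0.0692]
[9.2, -0.0, -8.6] [-0.0, 0.0, -0.0]
-- [0.5531 0.0034 0.0818]
[10.4, -0.0, -7.1] [-0.0, 0.0, -0.0]
-- [0.5533 0.0057 0.0942]
[11.4, -0.0, -5.4] [-0.0, 0.0, -0.0]
-- [0.5537 0.0099 0.1061]
[12.0, -0.0, -3.8] [-0.0, 0.0, -0.0]
-- [0.5542 0.0157 0.1173]
[12.5, -0.0, -1.9] [-0.0, 0.0, -0.0]
-- [0.5549 0.0232 0.1274]
[12.6, -0.0, -0.1] [-0.0, 0.0, -0.0]
-- [0.5556 0.032  0.1364]
[12.5, -0.0, 1.8] [-0.0, 0.0, -0.0]
-- [0.5565 0.042  0.144 ]
[12.0, -0.0, 3.7] [-0.0, 0.0, -0.0]
-- [0.5575 0.0531 0.1498]
[11.4, -0.0, 5.3] [-0.0, 0.0, -0.0]
-- [0.5585 0.0649 0.1542]
[10.5, -0.0, 7.0] [-0.0, 0.0, -0.0]
-- [0.5596 0.0772 0.1566]
```

Emit:
carry_out:
  claw: [0, 0, 0, 0, 0]
  translation:
    - [28, 5, 21]
    - [27, 7, 22]
    - [26, 9, 23]
    - [25, 11, 23]
    - [23, 13, 24]
  angular:
    - [1.5, 1.9, -3.2]
    - [1.5, 1.9, -3.2]
    - [1.5, 1.9, -3.2]
    - [1.5, 1.9, -3.2]
    - [1.5, 1.9, -3.2]

```text
time_s: 1.77
ee_pos: [0.551, -0.0248, 0.1991]
ee_rot: [-1.847, -1.693, -0.758]
wrist_force: [-0.1, 0.0, 0.3]
width: 0.0002
grasp_force: 0.0
```

Emit:
carry_out:
  claw: [0, 0, 0, 0]
  translation:
    - [-21, 0, 21]
    - [-21, 0, 22]
    - [-20, 0, 22]
    - [0, 0, 0]
  angular:
    - [0, 0, 0]
    - [0, 0, 0]
    - [0, 0, 0]
    - [0, 0, 0]

```text
time_s: 2.1
ee_pos: [0.5469, -0.0238, 0.1044]
ee_rot: [-1.847, -1.685, -0.749]
wrist_force: [-0.9, -0.4, -0.6]
width: -0.0003
grasp_force: 0.0
```

Run:
```python
from plan import *
A=85; u=np.array([np.cos(np.radians(A)),np.sin(np.radians(A))]); O=orient(A,45)
s=r.read_state(); d=s["ee_pos"][:2]-AX; print(s["ee_pos"],"radial",d@u,"lat",d@[-u[1],u[0]],R.from_rotvec(s["ee_rot"]).as_matrix().round(3))
i=r.get_image("side"); cv2.imwrite("pics/s1.png",cv2.resize(i["color"][130:300,200:470],None,fx=2.9,fy=2.9,interpolation=2))
W=lambda rr,z:(np.r_[AX+u*rr,z],O)
rows([W(.047,.060),W(.072,.060)],[3,2])
```

```text
[ 0.54687521 -0.02377266  0.10439584] radial 0.04506179373803748 lat 0.0038668946224240694 [[ 0.071  0.996  0.051]
 [ 0.705 -0.086  0.704]
 [ 0.705 -0.014 -0.709]]
[-10.7, 0.9, 11.6] [-0.15, 0.04, -0.13]
[-10.7, 0.9, 11.6] [-0.14, 0.04, -0.14]
[-10.8, 0.9, 11.6] [-0.15, 0.04, -0.13]
-- [ 0.5509 -0.0222  0.06  ]
[8.9, -0.0, 8.8] [0.0, -0.0, -0.0]
[8.8, -0.0, 8.8] [0.0, -0.0, -0.0]
-- [0.5531 0.0027 0.06  ]
```

View pics/s1.png

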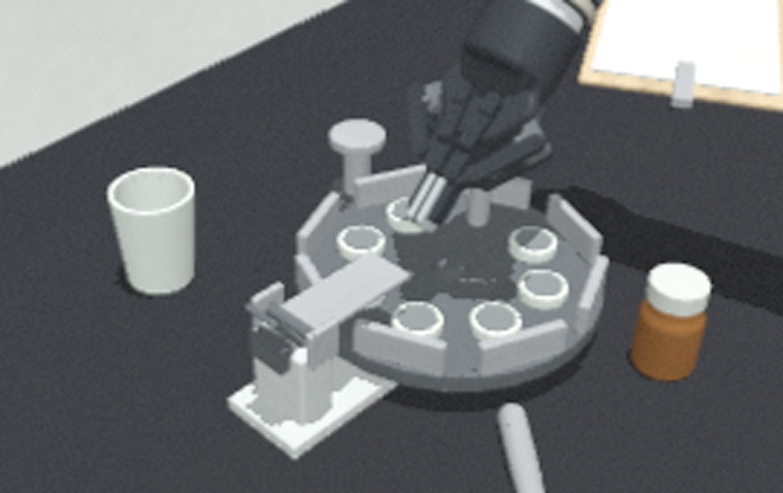

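The fingers (crop (428,205)) stand over the wheel's middle, clear of the flap, whose lip is at (400,270), with the gripper ahead of the post. Next I'll go down, then out under the lip.

Emit:
carry_out:
  claw: [0, 0, 0, 0]
  translation:
    - [-10.5, 1, 11.5]
    - [-10.5, 1, 11.5]
    - [-11, 1, 12]
    - [0, 0, 0]
  angular:
    - [0, 0, 0]
    - [0, 0, 0]
    - [-0.4, 0, -0.4]
    - [0, 0, 0]

```text
time_s: 2.48
ee_pos: [0.5529, -0.0229, 0.0617]
ee_rot: [-1.85, -1.697, -0.766]
wrist_force: [-1.1, -0.5, 0.2]
width: -0.0001
grasp_force: 0.0
```

Emit:
carry_out:
  claw: [0, 0, 0]
  translation:
    - [9, 0, 9]
    - [9, 0, 9]
    - [0, 0, 0]
  angular:
    - [0, 0, 0]
    - [0, 0, 0]
    - [0, 0, 0]

```text
time_s: 2.73
ee_pos: [0.5571, 0.0012, 0.0622]
ee_rot: [-1.855, -1.705, -0.767]
wrist_force: [1.2, -4.9, -3.9]
width: 0.0001
grasp_force: 3.3
```

There's already light contact (about 6 N), with the lip resting on the fingers' upper side. I'll follow the arc upward.

Emit:
carry_out:
  claw: [0, 0, 0, 0, 0]
  translation:
    - [6, 1, -7]
    - [9, 0, -9]
    - [10, 0, -8]
    - [11, 0, -6]
    - [12, 0, -4]
  angular:
    - [0, 0, 0]
    - [0, 0, 0]
    - [0, 0, 0]
    - [0, 0, 0]
    - [0, 0, 0]

```text
time_s: 3.15
ee_pos: [0.5568, 0.0135, 0.1217]
ee_rot: [-1.849, -1.7, -0.766]
wrist_force: [-0.2, -1.0, -6.3]
width: 0.0001
grasp_force: 2.4
```

Emit:
carry_out:
  claw: [0, 0, 0, 0, 0]
  translation:
    - [12, 0, -3]
    - [13, 0, -1]
    - [13, 0, 1]
    - [12, 0, 3]
    - [12, 0, 5]
  angular:
    - [0, 0, 0]
    - [0, 0, 0]
    - [0, 0, 0]
    - [0, 0, 0]
    - [0, 0, 0]

```text
time_s: 3.57
ee_pos: [0.5614, 0.0625, 0.1621]
ee_rot: [-1.847, -1.699, -0.769]
wrist_force: [1.5, -0.8, -0.6]
width: 0.0001
grasp_force: 0.0
```

Emit:
carry_out:
  claw: [0, 0, 0]
  translation:
    - [11, 0, 7]
    - [10, 0, 8]
    - [0, 0, 0]
  angular:
    - [0, 0, 0]
    - [0, 0, 0]
    - [0, 0, 0]

```text
time_s: 3.82
ee_pos: [0.5623, 0.0902, 0.1655]
ee_rot: [-1.842, -1.702, -0.767]
wrist_force: [-0.4, -0.2, 0.6]
width: -0.0
grasp_force: 0.0
```

Run:
```python
from plan import *
i=r.get_image("side"); cv2.imwrite("pics/s2.png",cv2.resize(i["color"][130:300,200:470],None,fx=2.9,fy=2.9,interpolation=2))
```

```text
(no output)
```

View pics/s2.png

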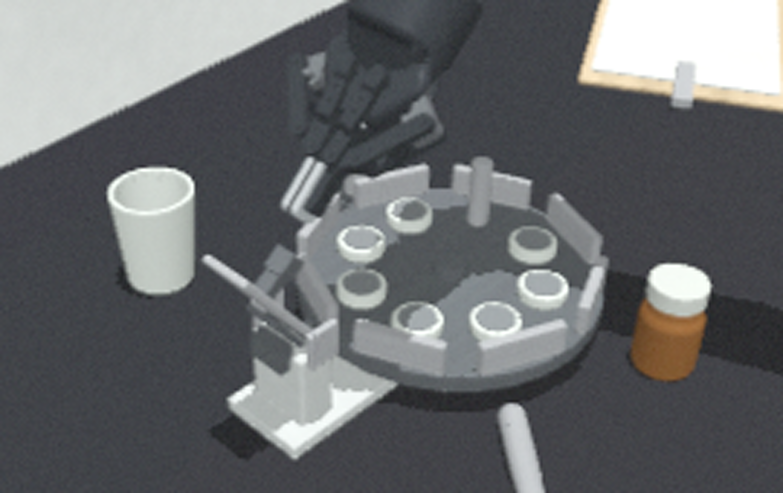

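The flap now rests on its rear stop (crop (205,262) to (330,330)), the fingers are free, and the wheel hasn't moved. Next I'll go vertical behind the post on the robot's side, with tool y at 40° so the push is one straight line.

Run:
```python
from plan import *
n=np.array([.766,.643]); t=np.array([-.643,.766])
O=orient(130,90); W=lambda a,b,z:(np.r_[AX+n*a+t*b,z],O)
s=r.read_state()
W0=(s["ee_pos"]+[0,-.03,.03],R.from_rotvec(s["ee_rot"]))
rows([W0,W(-.07,-.072,.18),W(-.07,-.072,.068)],[1,12,3])
```

```text
[-0.1, 2.7, -42.3] [0.0, 0.0, 0.0]
-- [0.5626 0.0582 0.1946]
[-14.4, -0.3, -12.6] [1.48, -3.53, -3.52]
[-15.1, -1.6, -11.6] [1.48, -3.53, -3.53]
[-15.6, -2.8, -10.6] [1.48, -3.53, -3.52]
[-16.0, -4.0, -9.6] [1.48, -3.53, -3.53]
[-16.3, -5.3, -8.4] [1.48, -3.53, -3.52]
[-16.4, -6.5, -7.3] [1.48, -3.53, -3.53]
[-16.4, -7.6, -6.1] [1.48, -3.52, -3.52]
[-16.2, -8.8, -4.9] [1.48, -3.52, -3.53]
[-15.9, -9.9, -3.6] [1.48, -3.53, -3.52]
[-15.4, -10.9, -2.4] [1.48, -3.52, -3.53]
[-14.9, -11.9, -1.2] [1.48, -3.53, -3.53]
[-14.1, -12.9, 0.0] [1.49, -3.52, -3.52]
-- [ 0.5395 -0.1692  0.18  ]
[-0.0, 0.0, 37.3] [-0.0, -0.0, -0.0]
[-0.0, 0.0, 37.4] [-0.0, -0.0, -0.0]
[-0.0, 0.0, 37.3] [-0.0, -0.0, -0.0]
-- [ 0.5395 -0.1692  0.068 ]
```

Emit:
carry_out:
  claw: [0, 0, 0, 0, 0]
  translation:
    - [0, 3, -41]
    - [-14, 0, -13]
    - [-15, -2, -12]
    - [-16, -3, -11]
    - [-16, -4, -10]
  angular:
    - [0, 0, 0]
    - [1.5, -3.5, -3.5]
    - [1.5, -3.5, -3.5]
    - [1.5, -3.5, -3.5]
    - [1.5, -3.5, -3.5]

```text
time_s: 4.28
ee_pos: [0.5553, -0.0224, 0.1894]
ee_rot: [-1.742, -2.109, -0.545]
wrist_force: [0.3, 0.2, -0.8]
width: 0.0001
grasp_force: 0.0
```

Emit:
carry_out:
  claw: [0, 0, 0, 0, 0]
  translation:
    - [-16, -5, -8]
    - [-16, -7, -7]
    - [-16, -8, -6]
    - [-16, -9, -5]
    - [-16, -10, -4]
  angular:
    - [1.5, -3.5, -3.5]
    - [1.5, -3.5, -3.5]
    - [1.5, -3.5, -3.5]
    - [1.5, -3.5, -3.5]
    - [1.5, -3.5, -3.5]

```text
time_s: 4.7
ee_pos: [0.5439, -0.1154, 0.1835]
ee_rot: [-1.517, -2.583, -0.219]
wrist_force: [-0.6, -0.3, -0.3]
width: 0.0001
grasp_force: 0.0
```

Emit:
carry_out:
  claw: [0, 0, 0, 0]
  translation:
    - [-15, -11, -2]
    - [-15, -12, -1]
    - [-14, -13, 0]
    - [0, 0, 0]
  angular:
    - [1.5, -3.5, -3.5]
    - [1.5, -3.5, -3.5]
    - [1.5, -3.5, -3.5]
    - [0, 0, 0]

```text
time_s: 5.03
ee_pos: [0.5359, -0.1721, 0.179]
ee_rot: [-1.335, -2.835, 0.005]
wrist_force: [-0.6, -0.3, 0.1]
width: -0.0002
grasp_force: 0.0
```

Run:
```python
from plan import *
n=np.array([.766,.643]); t=np.array([-.643,.766])
O=orient(130,90); W=lambda a,b,z:(np.r_[AX+n*a+t*b,z],O)
rows([W(-.07,-.072,.17),W(-.07,-.072,.068)],[1,3])
```

```text
[-0.0, 4.6, 9.0] [-0.36, -0.35, -0.44]
-- [ 0.5394 -0.1692  0.17  ]
[-0.0, 0.0, 34.0] [0.0, 0.0, -0.0]
[-0.0, 0.0, 34.0] [0.0, 0.0, -0.0]
[-0.0, 0.0, 34.0] [0.0, 0.0, -0.0]
-- [ 0.5394 -0.1692  0.068 ]
```

Emit:
carry_out:
  claw: [0, 0, 0, 0]
  translation:
    - [0, 4.5, 9]
    - [0, 0, 34]
    - [0, 0, 34]
    - [0, 0, 34]
  angular:
    - [-0.4, -0.4, -0.4]
    - [0, 0, 0]
    - [0, 0, 0]
    - [0, 0, 0]

```text
time_s: 5.37
ee_pos: [0.5413, -0.1672, 0.0675]
ee_rot: [1.331, 2.844, 0.007]
wrist_force: [-0.7, -0.4, -1.2]
width: -0.0001
grasp_force: 0.0
```

Emit:
carry_out:
  claw: [0, 0, 0, 0, 0]
  translation:
    - [0, 4, 0]
    - [0, 6, 0]
    - [0, 6, 0]
    - [0, 6, 0]
    - [0, 6, 0]
  angular:
    - [0, 0, 0]
    - [0, 0, 0]
    - [0, 0, 0]
    - [0, 0, 0]
    - [0, 0, 0]

```text
time_s: 5.78
ee_pos: [0.5645, -0.1495, 0.0708]
ee_rot: [1.326, 2.842, 0.005]
wrist_force: [-0.9, -2.0, 1.1]
width: 0.0
grasp_force: 0.8
```

Emit:
carry_out:
  claw: [0, 0, 0, 0, 0]
  translation:
    - [0, 6, 0]
    - [0, 6, 0]
    - [0, 6, 0]
    - [0, 6, 0]
    - [0, 0, 0]
  angular:
    - [0, 0, 0]
    - [0, 0, 0]
    - [0, 0, 0]
    - [0, 0, 0]
    - [0, 0, 0]

```text
time_s: 6.2
ee_pos: [0.5823, -0.1318, 0.0692]
ee_rot: [1.324, 2.846, 0.008]
wrist_force: [-0.3, -0.3, -1.2]
width: -0.0002
grasp_force: 0.0
```

Run:
```python
from plan import *
n=np.array([.766,.643]); t=np.array([-.643,.766])
s=r.read_state(); d=s["ee_pos"][:2]-AX; print(s["ee_pos"],"n",d@n,"t",d@t)
i=r.get_image("side"); k=r.get_image("top"); np.savez("top1.npz",**k); np.savez("side1.npz",**i)
a=cv2.resize(i["color"][130:300,240:450],(395,320)); b=cv2.resize(k["color"][100:310,230:450],(395,377))
c=np.zeros((377,800,3),np.uint8); c[:320,:395]=a; c[:,400:795]=b; cv2.imwrite("pics/p3.png",c)
```

```text
[ 0.58234519 -0.13184212  0.06919914] n -0.013179866430589495 t -0.07099261729410136
```

View pics/p3.png

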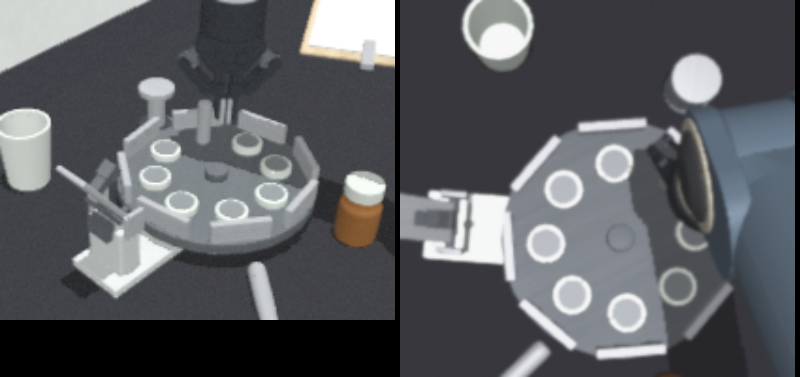

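The picture shows the flap still back, with the post (left panel (204,120)) being pushed by the fingers, part-way round. I'll measure the wheel phase from the dishes, before and now.

```bash
cat >> plan.py <<'E'
def phase(i):
    g=cv2.cvtColor(i["color"],cv2.COLOR_BGR2GRAY); m=(g>215).astype(np.uint8)
    res=[]
    for c in cv2.findContours(m,cv2.RETR_EXTERNAL,cv2.CHAIN_APPROX_NONE)[0]:
        if len(c)<20: continue
        (x,y),rr=cv2.minEnclosingCircle(c); p=ray(i,x,y,.046); d=p[:2]-AX
        if .066<np.hypot(*d)<.084 and 8.5<rr<13.5: res.append((np.degrees(np.arctan2(d[1],d[0])),np.hypot(*d)*1000,rr))
    a=np.array(res); 
    if len(a): z=np.angle(np.exp(1j*np.radians(a[:,0]*8)).mean())/8; print(np.round(a,1).tolist(),"phase mod45",np.degrees(z)%45)
E
python3 - <<'E'
from plan import *
for f in("top0","top1"): phase(dict(np.load(f+".npz")))
E
```

```text
[[-162.7, 74.8, 10.3], [152.1, 74.7, 10.4], [-118.0, 74.5, 10.4], [-27.7, 75.0, 10.2], [17.4, 75.1, 10.1]] phase mod45 17.226831989436334
[[-176.1, 74.7, 10.5], [138.9, 74.7, 10.5], [93.9, 75.2, 10.4], [48.9, 74.9, 10.2], [4.1, 75.0, 10.2]] phase mod45 3.9552620646473513
```

Currently 31.7° turned, 13.3° to go, which is about 17 mm more. I'll push most of it gently.

Emit:
carry_out:
  claw: [0, 0, 0, 0, 0]
  translation:
    - [0, 4, 0]
    - [0, 4, 0]
    - [0, 4, 0]
    - [0, 3, 0]
    - [0, 0, 0]
  angular:
    - [0, 0, 0]
    - [0, 0, 0]
    - [0, 0, 0]
    - [0, 0, 0]
    - [0, 0, 0]

```text
time_s: 6.72
ee_pos: [0.5932, -0.1231, 0.0689]
ee_rot: [1.325, 2.846, 0.007]
wrist_force: [0.1, 0.3, 0.6]
width: 0.0002
grasp_force: 0.0
```

Run:
```python
from plan import *
n=np.array([.766,.643]); t=np.array([-.643,.766])
s=r.read_state(); d=s["ee_pos"][:2]-AX; print(s["ee_pos"],"n",d@n,"t",d@t); phase(r.get_image("top"))
```

```text
[ 0.59316268 -0.12313758  0.06886901] n 0.0007033481728932673 t -0.07128059254364517
[[-166.8, 74.7, 10.4], [148.0, 74.9, 10.5], [103.0, 74.7, 10.5], [58.0, 75.0, 10.4], [13.2, 74.9, 10.3]] phase mod45 13.077563958913798
```

Emit:
carry_out:
  claw: [0, 0, 0, 0, 0]
  translation:
    - [0, 1.5, 0]
    - [0, 1.5, 0]
    - [0, 1, 0]
    - [0, 1, 0]
    - [0, 0, 0]
  angular:
    - [0, 0, 0]
    - [0, 0, 0]
    - [0, 0, 0]
    - [0, 0, 0]
    - [0, 0, 0]

```text
time_s: 7.18
ee_pos: [0.5962, -0.1207, 0.0688]
ee_rot: [1.326, 2.846, 0.005]
wrist_force: [-0.8, 0.2, -0.1]
width: -0.0002
grasp_force: 0.3
```

Run:
```python
from plan import *
n=np.array([.766,.643]); t=np.array([-.643,.766])
s=r.read_state(); d=s["ee_pos"][:2]-AX; print(s["ee_pos"],"n",d@n,"t",d@t); phase(r.get_image("top"))
```

```text
[ 0.59620975 -0.12073402  0.06880442] n 0.004582894235938844 t -0.07139873451472094
[[-164.3, 74.7, 10.4], [150.8, 74.8, 10.5], [105.7, 75.0, 10.4], [60.9, 74.9, 10.3], [15.8, 75.0, 10.2]] phase mod45 15.752397326584278
```

Emit:
carry_out:
  claw: [0, 0, 0, 0]
  translation:
    - [0, 1, 0]
    - [0, 1, 0]
    - [0, 0, 0]
    - [0, 0, 0]
  angular:
    - [0, 0, 0]
    - [0, 0, 0]
    - [0, 0, 0]
    - [0, 0, 0]

```text
time_s: 7.57
ee_pos: [0.5979, -0.1195, 0.0688]
ee_rot: [1.326, 2.846, 0.005]
wrist_force: [-0.1, -0.5, -0.7]
width: 0.0003
grasp_force: 0.2
```

Run:
```python
from plan import *
n=np.array([.766,.643]); t=np.array([-.643,.766])
s=r.read_state(); d=s["ee_pos"][:2]-AX; print(s["ee_pos"],"n",d@n,"t",d@t); phase(r.get_image("top"))
i=r.get_image("side"); cv2.imwrite("pics/s4.png",cv2.resize(i["color"][130:300,200:470],None,fx=2.9,fy=2.9,interpolation=2))
```

```text
[ 0.59789371 -0.11952408  0.06884887] n 0.006650794177743036 t -0.07155470212948348
[[-162.3, 74.7, 10.5], [152.7, 74.6, 10.4], [107.4, 75.1, 10.4], [62.6, 75.0, 10.3], [17.4, 75.1, 10.1]] phase mod45 17.56698077916055
```

The phase is 17.57° (target 17.2–17.5°), so the post is opposite the stand. Next: back off, go over and behind the flap with the tool vertical, and press it forward.

Run:
```python
from plan import *
u=np.array([np.cos(np.radians(85)),np.sin(np.radians(85))]); O=orient(85,90)
W=lambda rr,z:(np.r_[AX+u*rr,z],O)
s=r.read_state(); q=R.from_rotvec(s["ee_rot"]); p=s["ee_pos"]
a=p+q.apply([0,-.016,0]); b=a+[0,0,.12]
rows([(a,q),(b,q),(np.r_[AX+u*.06,.235],O),W(.257,.235),W(.257,.135),W(.145,.135)],[1,3,7,6,3,12])
```

```text
[-0.0, -16.0, -0.0] [0.0, 0.0, 0.0]
-- [ 0.5857 -0.1299  0.0688]
[-0.0, 0.2, -40.0] [0.0, 0.0, 0.0]
[-0.0, 0.1, -40.0] [0.0, 0.0, 0.0]
[-0.1, 0.2, -40.0] [0.0, 0.0, 0.0]
-- [ 0.5857 -0.1299  0.1888]
[16.3, 7.4, -6.6] [0.03, -0.01, 6.43]
[17.0, 5.6, -6.6] [0.03, -0.01, 6.43]
[17.5, 3.6, -6.6] [0.03, -0.01, 6.43]
[17.8, 1.6, -6.6] [0.04, -0.01, 6.43]
[17.9, -0.4, -6.6] [0.03, -0.01, 6.43]
[17.8, -2.4, -6.6] [0.04, -0.0, 6.43]
[17.4, -4.4, -6.5] [0.03, -0.01, 6.44]
-- [ 0.552  -0.0092  0.235 ]
[32.8, 0.0, -0.0] [0.0, 0.0, -0.0]
[32.8, 0.0, -0.0] [0.0, 0.0, -0.0]
[32.8, 0.0, -0.0] [0.0, 0.0, -0.0]
[32.9, 0.0, -0.0] [0.0, 0.0, -0.0]
[32.8, 0.0, -0.0] [0.0, 0.0, -0.0]
[32.9, 0.0, -0.0] [0.01, 0.0, -0.0]
-- [0.5692 0.1871 0.235 ]
[-0.0, 0.0, 33.3] [-0.0, 0.0, -0.0]
[-0.0, 0.0, 33.3] [-0.0, 0.0, -0.0]
[-0.0, 0.0, 33.4] [-0.0, 0.0, -0.0]
-- [0.5692 0.1871 0.135 ]
[-9.3, 0.0, -0.0] [-0.0, 0.0, -0.0]
[-9.3, 0.0, -0.0] [-0.0, 0.0, -0.0]
[-9.3, 0.0, -0.0] [-0.0, 0.0, -0.0]
[-9.3, 0.0, -0.0] [-0.0, 0.0, -0.0]
[-9.4, 0.0, -0.0] [-0.0, 0.0, -0.0]
[-9.3, 0.0, -0.0] [-0.0, 0.0, -0.0]
[-9.4, 0.0, -0.0] [-0.0, 0.0, -0.0]
[-9.3, 0.0, -0.0] [-0.0, 0.0, -0.0]
[-9.4, 0.0, -0.0] [-0.0, 0.0, -0.0]
[-9.3, 0.0, -0.0] [-0.0, 0.0, -0.0]
[-9.4, 0.0, -0.0] [-0.0, 0.0, -0.0]
[-9.3, 0.0, -0.0] [-0.0, 0.0, -0.0]
-- [0.5594 0.0755 0.135 ]
```

Emit:
carry_out:
  claw: [0, 0, 0, 0, 0]
  translation:
    - [0, -16, 0]
    - [0, 0, -20]
    - [0, 0, -40]
    - [0, 0, -40]
    - [0, 0, -20]
  angular:
    - [0, 0, 0]
    - [0, 0, 0]
    - [0, 0, 0]
    - [0, 0, 0]
    - [0, 0, 0]

```text
time_s: 8.08
ee_pos: [0.5865, -0.1311, 0.1935]
ee_rot: [1.325, 2.839, 0.007]
wrist_force: [1.4, 0.2, 0.8]
width: -0.0003
grasp_force: 0.0
```

Emit:
carry_out:
  claw: [0, 0, 0, 0, 0]
  translation:
    - [16, 7, -7]
    - [17, 6, -7]
    - [17.5, 4, -7]
    - [18, 2, -7]
    - [18, 0, -7]
  angular:
    - [0, 0, 6.4]
    - [0, 0, 6.4]
    - [0, 0, 6.4]
    - [0, 0, 6.4]
    - [0, 0, 6.4]

```text
time_s: 8.5
ee_pos: [0.5612, -0.0439, 0.2243]
ee_rot: [2.068, 2.363, 0.005]
wrist_force: [0.3, 0.3, -0.2]
width: -0.0003
grasp_force: 0.0
```

Emit:
carry_out:
  claw: [0, 0, 0, 0, 0]
  translation:
    - [18, -2, -6]
    - [18, -4, -6]
    - [33, 0, 0]
    - [33, 0, 0]
    - [33, 0, 0]
  angular:
    - [0, 0, 6.4]
    - [0.2, 0, 6.5]
    - [0, 0, 0]
    - [0, 0, 0]
    - [0, 0, 0]

```text
time_s: 8.92
ee_pos: [0.5612, 0.0903, 0.2365]
ee_rot: [-2.316, -2.122, -0.002]
wrist_force: [-0.3, -0.3, -0.0]
width: -0.0004
grasp_force: 0.0
```

Emit:
carry_out:
  claw: [0, 0, 0, 0]
  translation:
    - [33, 0, 0]
    - [33, 0, 0]
    - [32, 0, 0]
    - [0, 0, 0]
  angular:
    - [0, 0, 0]
    - [0, 0, 0]
    - [0, 0, 0]
    - [0, 0, 0]

```text
time_s: 9.25
ee_pos: [0.5684, 0.1956, 0.2368]
ee_rot: [-2.3, -2.132, -0.008]
wrist_force: [0.2, 0.8, 0.5]
width: 0.0
grasp_force: 0.0
```

Run:
```python
from plan import *
phase(r.get_image("top"))
i=r.get_image("side"); cv2.imwrite("pics/s5.png",cv2.resize(i["color"][100:300,200:470],None,fx=2.9,fy=2.9,interpolation=2))
u=np.array([np.cos(np.radians(85)),np.sin(np.radians(85))]); O=orient(85,90)
W=lambda rr,z:(np.r_[AX+u*rr,z],O)
rows([W(.257,.235),W(.257,.135)],[1,3])
```

```text
[[-162.5, 74.7, 10.4], [152.5, 74.5, 10.4], [-117.2, 74.7, 10.3], [107.4, 75.0, 10.4], [-72.4, 74.9, 10.2], [62.6, 75.0, 10.3], [17.4, 75.1, 10.1]] phase mod45 17.551138084675024
[-1.7, -0.0, 1.2] [-0.04, -0.11, 0.27]
-- [0.5692 0.187  0.235 ]
[-0.0, -0.0, 33.3] [-0.0, -0.0, -0.0]
[-0.0, -0.0, 33.3] [-0.0, -0.0, -0.0]
[-0.0, -0.0, 33.4] [-0.0, -0.0, -0.0]
-- [0.5692 0.187  0.135 ]
```

View pics/s5.png

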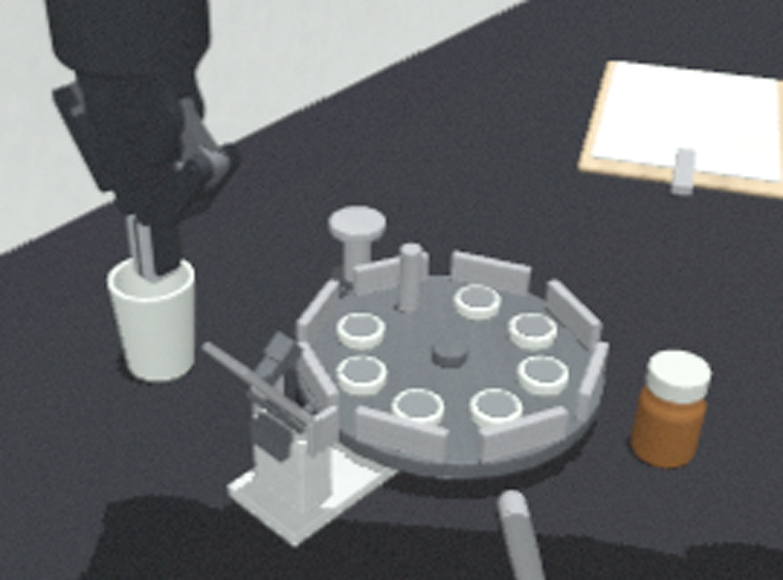

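The post (crop (410,250)) faces the stand, the flap is back, and the fingers hang in the air behind the flap; the beaker is only behind them in the view. I'll lower to 135 mm and press the flap forward.

Emit:
carry_out:
  claw: [0, 0, 0, 0]
  translation:
    - [0, 0, 34]
    - [0, 0, 34]
    - [0, 0, 33]
    - [0, 0, 0]
  angular:
    - [0, 0, 0]
    - [0, 0, 0]
    - [0, 0, 0]
    - [0, 0, 0]

```text
time_s: 9.68
ee_pos: [0.566, 0.1831, 0.129]
ee_rot: [-2.313, -2.118, 0.018]
wrist_force: [-0.7, -1.3, -0.1]
width: 0.0
grasp_force: 0.0
```

Emit:
carry_out:
  claw: [0, 0, 0, 0, 0]
  translation:
    - [-9, 0, 0]
    - [-10, 0, 0]
    - [-10, 0, 0]
    - [-10, 0, 0]
    - [-10, 0, 0]
  angular:
    - [0, 0, 0]
    - [0, 0, 0]
    - [0, 0, 0]
    - [0, 0, 0]
    - [0, 0, 0]

```text
time_s: 10.1
ee_pos: [0.5693, 0.1459, 0.1414]
ee_rot: [-2.31, -2.127, -0.029]
wrist_force: [0.1, 9.8, 8.5]
width: 0.0
grasp_force: 5.2
```

Emit:
carry_out:
  claw: [0, 0, 0, 0, 0]
  translation:
    - [-10, 0, 0]
    - [-10, 0, 0]
    - [-10, 0, 0]
    - [-10, 0, 0]
    - [-10, 0, 0]
  angular:
    - [0, 0, 0]
    - [0, 0, 0]
    - [0, 0, 0]
    - [0, 0, 0]
    - [0, 0, 0]

```text
time_s: 10.52
ee_pos: [0.5641, 0.0915, 0.1389]
ee_rot: [2.313, 2.125, 0.017]
wrist_force: [2.2, 4.8, -2.1]
width: -0.0004
grasp_force: 2.1
```

Emit:
carry_out:
  claw: [0, 0, 0, 0]
  translation:
    - [-8, 0, 0]
    - [-6, 0, 0]
    - [0, 0, 0]
    - [0, 0, 0]
  angular:
    - [0, 0, 0]
    - [0, 0, 0]
    - [0, 0, 0]
    - [0, 0, 0]

```text
time_s: 10.85
ee_pos: [0.5605, 0.0742, 0.1357]
ee_rot: [-2.316, -2.122, -0.001]
wrist_force: [-1.3, -0.2, 0.3]
width: 0.0001
grasp_force: 0.0
```

Run:
```python
from plan import *
u=np.array([np.cos(np.radians(85)),np.sin(np.radians(85))])
s=r.read_state();print(s["ee_pos"],(s["ee_pos"][:2]-AX)@u); phase(r.get_image("top"))
i=r.get_image("side"); cv2.imwrite("pics/s6.png",cv2.resize(i["color"][100:300,200:470],None,fx=2.9,fy=2.9,interpolation=2))
```

```text
[0.56045768 0.07416192 0.13569858] 0.14380749149016683
[[-162.3, 74.7, 10.6], [152.8, 74.6, 10.4], [-117.5, 74.8, 10.4], [-72.3, 74.8, 10.3], [17.4, 75.1, 10.1]] phase mod45 17.597854051560454
```

View pics/s6.png

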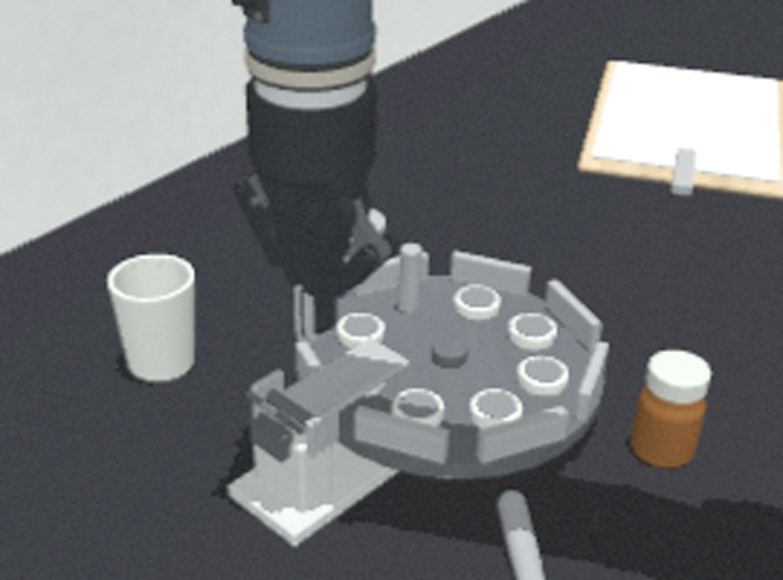

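The flap is down: its lip is at crop (408,360), where it was when locked at first. I'll move the arm up and away, then check the lip height and the object positions.

Emit:
carry_out:
  claw: [0, 0, 0, 0, 0]
  translation:
    - [0, 0, -20]
    - [0, 0, -40]
    - [-10, 0, -40]
    - [-40, 0, 0]
    - [-40, 0, 0]
  angular:
    - [0, 0, 0]
    - [0, 0, 0]
    - [0, 0, 0]
    - [0, 0, 0]
    - [0, 0, 0]

```text
time_s: 11.37
ee_pos: [0.5544, -0.0121, 0.2382]
ee_rot: [2.305, 2.131, 0.01]
wrist_force: [0.4, -1.1, -1.0]
width: -0.0002
grasp_force: 0.0
```

Emit:
carry_out:
  claw: [0, 0, 0, 0, 0]
  translation:
    - [-40, 0, 0]
    - [-40, 0, 0]
    - [-40, 0, 0]
    - [-40, 0, 0]
    - [-40, 0, 0]
  angular:
    - [0, 0, 0]
    - [0, 0, 0]
    - [0, 0, 0]
    - [0, 0, 0]
    - [0, 0, 0]

```text
time_s: 11.78
ee_pos: [0.5352, -0.2149, 0.2346]
ee_rot: [-2.312, -2.125, -0.001]
wrist_force: [0.7, 0.2, -0.0]
width: 0.0003
grasp_force: 0.0
```

Emit:
carry_out:
  claw: [0, 0, 0, 0, 0]
  translation:
    - [-40, 0, 0]
    - [-40, 0, 0]
    - [-30, 0, 0]
    - [0, 0, 0]
    - [0, 0, 0]
  angular:
    - [0, 0, 0]
    - [0, 0, 0]
    - [0, 0, 0]
    - [0, 0, 0]
    - [0, 0, 0]

```text
time_s: 12.2
ee_pos: [0.5255, -0.325, 0.2336]
ee_rot: [-2.316, -2.118, -0.001]
wrist_force: [0.4, 1.1, 1.2]
width: -0.0001
grasp_force: 0.0
```

Run:
```python
from plan import *
k=r.get_image("top"); phase(k); t0=dict(np.load("top0.npz")); P0,P1=cloud(t0),cloud(k)
u=np.array([np.cos(np.radians(85)),np.sin(np.radians(85))])
for nm,P in(("before",P0),("now",P1)):
    a=(P[...,:2]-AX)@u; l=(P[...,:2]-AX)@np.array([-u[1],u[0]]); 
    print(nm,[round(float(np.median(P[...,2][(abs(l)<.014)&(abs(a-x)<.006)])),4) for x in(.078,.1,.12,.14)])
def cen(P,i,u0,v0,rad,zl,zh):
    m=np.zeros(P.shape[:2],np.uint8); cv2.circle(m,(u0,v0),rad,1,-1); m=(m>0)&(P[...,2]>zl)&(P[...,2]<zh); y,x=np.nonzero(m); return len(x),ray(i,x.mean(),y.mean(),zh-.01).round(4)
for n,a in dict(stand=(395,144,22,.058,.08),jar=(385,326,20,.07,.09),beaker=(285,115,30,.07,.1),post=(371,172,60,.086,.105)).items(): print(n,cen(P0,t0,*a),cen(P1,k,*a))
cv2.imwrite("pics/t7.png",k["color"]); print(r.read_state()["wrist_force"])
```

```text
[[-162.3, 74.7, 10.6], [152.4, 74.7, 10.6], [-117.5, 74.7, 10.4], [-72.3, 74.8, 10.3], [17.4, 75.1, 10.1]] phase mod45 17.52313983279159
before [0.0815, 0.0818, 0.0817, 0.082]
now [0.0818, 0.0818, 0.082, 0.0815]
stand (608, array([ 0.7022, -0.1442,  0.07  ])) (608, array([ 0.7022, -0.1441,  0.07  ]))
jar (514, array([ 0.3843, -0.12  ,  0.08  ])) (514, array([ 0.3843, -0.12  ,  0.08  ]))
beaker (397, array([0.7548, 0.0505, 0.09  ])) (395, array([0.754 , 0.0503, 0.09  ]))
post (91, array([ 0.5688, -0.1399,  0.095 ])) (86, array([ 0.6127, -0.1031,  0.095 ]))
[ 0.47752862  1.16633818 -0.31054196]
```

View pics/t7.png

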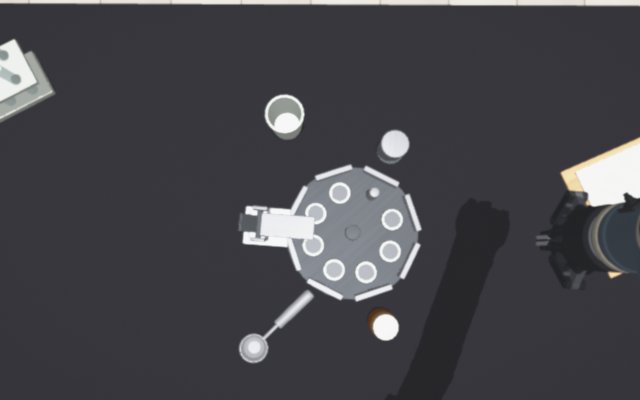

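The flap lies level at the same height as when locked. The post top at pixel (374,193) faces the stand at (395,144), about 99 mm apart. The jar and beaker measure as before, the scoop looks unmoved, and the arm is clear. Handing in.

```bash
python3 -c "
from bench import r
print(r.sign_off())"
```

```text
the job is handed in; nothing more can be done
None
```

The job is handed in (no verdict was returned): the carousel is locked with its post about 99 mm from the stand and the flap level in its slot, and the jar, beaker and scoop were left where they stood.

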